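# Freedom check of the carbon brushes on a brush bar

## Task

Check that all five carbon brushes of the finished brush bar ride freely in their boxes: with the fingers closed, run the fingertips gently along the row from the end with the red terminal cap, dipping the brushes one at a time, in order, about 5 mm against their springs and letting each come back up, and staying on the row or no more than 1 cm above it all the way from the first brush to the last. Do not push a brush to the bottom of its box, do not lift or shift the bar, and leave the unfinished bar and everything else on the bench where it is.

Things in the scene. Friction and masses are not known exactly. Their poses are not given: they have to be found in the camera images.
- brush_bar: Finished brush bar, 1.3 kg, loose on the bench: red-brown base 64 x 210 x 16 mm (x, y, z), a row of five brass boxes (tops 42 mm above the bench) each with a carbon brush standing out. Origin: centre of underside. y runs along the row towards the end with the red terminal cap (22 mm across, at x +18, y +92, top at 42 mm); z up. May be turned up to 30 degrees either way.
- brush1_top (a point): Centre of the upper face of carbon brush 1 (first, nearest the red cap), 60 mm above the bench when at rest; it moves down with the brush. x and y axes as those of the bar. The brush is 25 mm across the row (x) and 16 mm along it (y), the y edges bevelled 4 x 2.2 mm; brushes are spaced 32 mm centre to centre (row position y = +64 mm on the bar).
- brush2_top (a point): Centre of the upper face of carbon brush 2 (second), 60 mm above the bench when at rest; it moves down with the brush. x and y axes as those of the bar. The brush is 25 mm across the row (x) and 16 mm along it (y), the y edges bevelled 4 x 2.2 mm; brushes are spaced 32 mm centre to centre (row position y = +32 mm on the bar).
- brush3_top (a point): Centre of the upper face of carbon brush 3 (third, middle), 60 mm above the bench when at rest; it moves down with the brush. x and y axes as those of the bar. The brush is 25 mm across the row (x) and 16 mm along it (y), the y edges bevelled 4 x 2.2 mm; brushes are spaced 32 mm centre to centre (row position y = +0 mm on the bar).
- brush4_top (a point): Centre of the upper face of carbon brush 4 (fourth), 60 mm above the bench when at rest; it moves down with the brush. x and y axes as those of the bar. The brush is 25 mm across the row (x) and 16 mm along it (y), the y edges bevelled 4 x 2.2 mm; brushes are spaced 32 mm centre to centre (row position y = -32 mm on the bar).
- brush5_top (a point): Centre of the upper face of carbon brush 5 (fifth, farthest from the red cap), 60 mm above the bench when at rest; it moves down with the brush. x and y axes as those of the bar. The brush is 25 mm across the row (x) and 16 mm along it (y), the y edges bevelled 4 x 2.2 mm; brushes are spaced 32 mm centre to centre (row position y = -64 mm on the bar).
- brush1 (a joint): How far brush 1 (first, nearest the red cap) is pushed down into its box, m: 0 at rest (18 mm of carbon standing out of the box), 0.014 bottomed. Its spring gives 2.8 N at rest and 0.4 N more per mm (about 4.8 N at 5 mm) and brings it back up by itself.
- brush2 (a joint): How far brush 2 (second) is pushed down into its box, m: 0 at rest (18 mm of carbon standing out of the box), 0.014 bottomed. Its spring gives 2.8 N at rest and 0.4 N more per mm (about 4.8 N at 5 mm) and brings it back up by itself.
- brush3 (a joint): How far brush 3 (third, middle) is pushed down into its box, m: 0 at rest (18 mm of carbon standing out of the box), 0.014 bottomed. Its spring gives 2.8 N at rest and 0.4 N more per mm (about 4.8 N at 5 mm) and brings it back up by itself.
- brush4 (a joint): How far brush 4 (fourth) is pushed down into its box, m: 0 at rest (18 mm of carbon standing out of the box), 0.014 bottomed. Its spring gives 2.8 N at rest and 0.4 N more per mm (about 4.8 N at 5 mm) and brings it back up by itself.
- brush5 (a joint): How far brush 5 (fifth, farthest from the red cap) is pushed down into its box, m: 0 at rest (18 mm of carbon standing out of the box), 0.014 bottomed. Its spring gives 2.8 N at rest and 0.4 N more per mm (about 4.8 N at 5 mm) and brings it back up by itself.
- unfinished_bar: A like brush bar still being assembled: black base, no red cap, three of its five boxes empty and two low brushes (50 mm above the bench). 64 x 210 x 50 mm, origin at the centre of the underside, y along the row. Bystander.
- loose_brush_a: A spare carbon brush lying flat, grey-black, 32 x 25 x 16 mm with a copper tab; 65 to 80 mm to the -x side of the finished bar's middle line. Origin at the centre of the underside. Bystander.
- loose_brush_b: A spare carbon brush lying flat, grey-black, 32 x 25 x 16 mm with a copper tab; 65 to 80 mm to its +x side. Origin at the centre of the underside. Bystander.
- loose_brush_c: A spare carbon brush lying flat, grey-black, 32 x 25 x 16 mm with a copper tab; beside the unfinished bar. Origin at the centre of the underside. Bystander.
- tumbler: Glass tumbler, 70 mm in diameter, 95 mm high, upright, origin at the centre of its underside. Bystander.
- stud_block: Wooden block 50 x 130 x 32 mm with rows of upright copper studs reaching 71 mm above the bench, origin at the centre of its underside. Bystander.
- spanner: Steel spanner, 180 mm long, 8 mm thick, lying flat on the bench towards the back. Bystander.
Not all that is in view belongs to the job. What is shaped like the brush_bar but green is not meant.

How it is judged:
By the outcome, as a careful person would: the job done as asked, in the order asked, and still so for the second after the job is handed in, with the robot touching nothing.
It also fails if it takes over 40 s, if anything falls off the work surface, if the arm or the gripper's body presses on something with over 40 N, if the wrist force passes 120 N, or if a joint passes its speed limit or range.

## Robot

A 7-joint arm with a two-finger parallel gripper is mounted at the origin on the work surface. World frame = base frame: x ahead of the robot, y to its left, z up, the work surface at z = 0. Lengths are in m, angles in rad, forces in N, time in s.
With the tool pointing down it reaches from about 0.4 to 0.875 m from the base axis. Payload 19.3 kg.
Tool frame: the origin (TCP) lies at the very end of the fingers, on their centre line; the grasp point (between the pads) lies 19 mm behind it; z points along the fingers, y is the direction in which the jaws open and shut (so a half turn about z gives the same grasp; the last joint's range is limited). The gripper opens to 85 mm and grips with 20 to 120 N. Pads are 22 mm wide; open, the fingers measure 114 mm over their backs; the gripper's body (76 mm by 85 mm) begins 54 mm behind the grasp point. The pads swing forward as they close: fully open they stand 13 mm farther back than shut.
Start: joints at [1.038, 0.521, -0.036, 1.599, 0.021, 1.021, -0.113], TCP at [0.279, -0.559, 0.231] pointing down, gripper open.
Joint ranges: [-2.91, 2.91], [-0.3, 2.13], [-1.5, 1.42], [0.17, 2.43], [-1.26, 4.41], [0.16, 1.93], [-2.52, 2.52]. Speed limits (rad/s): [1.89, 1.89, 2.39, 2.39, 3.01, 3.01, 3.01].

## Interface

Orientations are given as [roll, pitch, yaw] about the fixed x, y, z axes, in that order (R = Rz(yaw) Ry(pitch) Rx(roll)).
In Python, from workcell import bot, grab_frame, calibration, workorder gives the robot as it stands.
- The arm moves only by the tool move_arm, never from a script. Its arguments are lists of equal length, an entry for each row: "jaw": the closure in counts, from 0 (fully open) to 255 (shut); "dp": the shift along the tool's x, y, z in units of 800 mm (1.0 is 800 mm), a list of three; "rotation": the turn, a rotation vector about the tool's x, y, z in units of pi rad (1.0 is pi rad), a list of three. In form: {"jaw": [jaw, ...], "dp": [[dx, dy, dz], ...], "rotation": [[rx, ry, rz], ...]}. A call has 1 to 10 rows; each row shifts and turns the commanded pose from where the row before left it, along the tool's axes as they then stand; what a row does not reach is not made up. A row lasts 1/8 s, in which the tool goes at most 62.5 mm and 10.7 degrees, less where a joint would pass 70% of its speed; a pose out of reach is approached as far as the arm can. A call with a number of a shift or a turn outside -1 to 1 is refused whole. A call with a gripper value outside its range is refused whole. The fingers move at their own pace and stop on an object; "squeeze" is the grip in N (left out, the last holds). Time passes only in rows, so rows that do not move let the fingers close. It gives the time, the measured TCP pose, the force and the opening at its end, in the units of the state.
- bot.observe(): the state, without advancing time (a new reading comes with each control period).
- grab_frame(name): name is "scene" or "top"; returns the picture (480x640x3 uint8, blue, green, red); there is no depth.
- calibration(name): a dict with "camera_matrix" (3x3 intrinsics, pixels), "T" (4x4, takes a point from camera to world coordinates). Camera axes: x right, y down, z forward; pixel columns grow to the right and rows downward; lengths in m; the calibration is good to about 2 mm. A picture is of the moment at which its call begins. calibration takes no time and is no camera call.
- workorder.job_done(): hands the job in, once; it reports no verdict.
The state is a dict: "clock": time; "qpos": joint angles; "qd": joint speeds; "joint_efforts": joint torques, N m; "position": TCP position; "tool_rot": TCP orientation; "force": force on the tool from outside, world axes, zero at the start; "moment": the same for the moment, N m; "grip_width": finger opening in m.
Only numpy, scipy, OpenCV 4.12 (cv2) and the standard library are available. Lean on these libraries where they do the work, as an engineer would, in place of code of your own. Each camera call takes 0.05 s, during which the arm holds its last target. There are 200 camera calls.

## Working session

There is one attempt and no reset: what is moved stays moved. The work goes in short steps, Python scripts to look and compute and a tool call to move; the robot and the scene stay as the last step left them, time stands still between calls to the robot, and variables do not carry over. Pictures are saved under pics/ and viewed, about 8 in all and at most 12, crops included, and the job is handed in when it is done.

Besides the shell and the picture viewer there is one more tool, called after ">>>" in YAML: its name, and indented under it one key for each argument. move_arm: Moves the arm, as the interface text tells. Shifts and turns lie within -1 to 1; 1 stands for 800 mm of shift or pi rad of turn. Its arguments: {"type":"object","properties":{"jaw":{"type":"array","items":{"type":"number"}},"dp":{"type":"array","items":{"type":"array","items":{"type":"number","minimum":-1,"maximum":1}}},"rotation":{"type":"array","items":{"type":"array","items":{"type":"number","minimum":-1,"maximum":1}}},"squeeze":{"type":"number"}},"required":["jaw","dp","rotation"]}

```bash
mkdir -p pics; python3 - <<'E'
from workcell import bot, grab_frame, calibration
import cv2
s=bot.observe()
print({k:(v if not hasattr(v,'round') else v) for k,v in s.items()})
for n in("scene","top"):
    cv2.imwrite(f"pics/{n}0.png",grab_frame(n)); c=calibration(n); print(n,c)
E
```

```text
{'clock': 0.0, 'qpos': array([ 1.03778444,  0.52201906, -0.03633728,  1.5999648 ,  0.02125001,
        1.02111554, -0.11279773]), 'qd': array([ 6.34507200e-05, -1.61574712e-03, -1.20543155e-03, -1.94909316e-03,
        1.50680252e-03,  7.64293766e-04,  8.75901733e-04]), 'joint_efforts': array([-3.05902440e-04, -9.27076650e+01,  1.98015936e+00, -3.69918001e+01,
        1.77682971e-02,  8.28081305e-03, -6.83579060e-05]), 'position': array([ 0.27885841, -0.55898248,  0.23073797]), 'tool_rot': array([-3.14047818e+00,  1.17155784e-04,  4.62838182e-01]), 'force': array([-0.4253798 ,  0.31207968, -0.77242346]), 'moment': array([-0.02430125,  0.01282826,  0.06017332]), 'grip_width': 0.08554439093608118}
scene {'camera_matrix': array([[497.71407112,   0.        , 318.73546609],
       [  0.        , 497.71407112, 236.4261552 ],
       [  0.        ,   0.        ,   1.        ]]), 'T': array([[ 0.67992869,  0.5645888 , -0.46790647,  1.07514969],
       [ 0.7332702 , -0.52051827,  0.43746492, -0.50412912],
       [ 0.00343393, -0.64054681, -0.76791144,  0.98892336],
       [ 0.        ,  0.        ,  0.        ,  1.        ]])}
top {'camera_matrix': array([[608.99303131,   0.        , 315.58927953],
       [  0.        , 608.99303131, 245.42509817],
       [  0.        ,   0.        ,   1.        ]]), 'T': array([[-0.02616069, -0.99465933,  0.09984209,  0.41110177],
       [-0.99965378,  0.02574826, -0.00541751,  0.02408489],
       [ 0.00281781, -0.09994925, -0.99498855,  1.47760621],
       [ 0.        ,  0.        ,  0.        ,  1.        ]])}
```

View pics/top0.png

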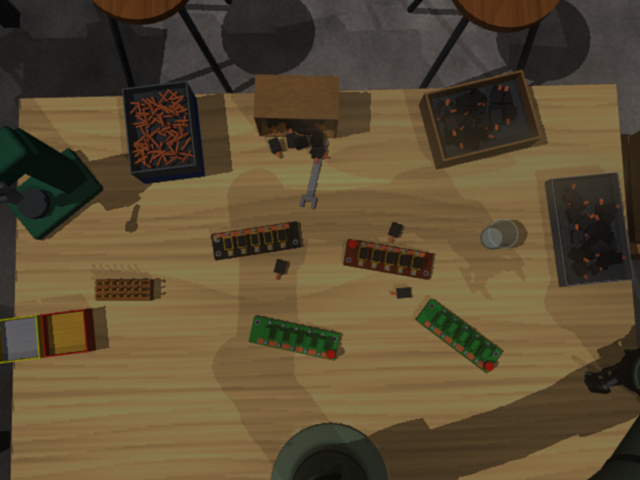

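View pics/scene0.png

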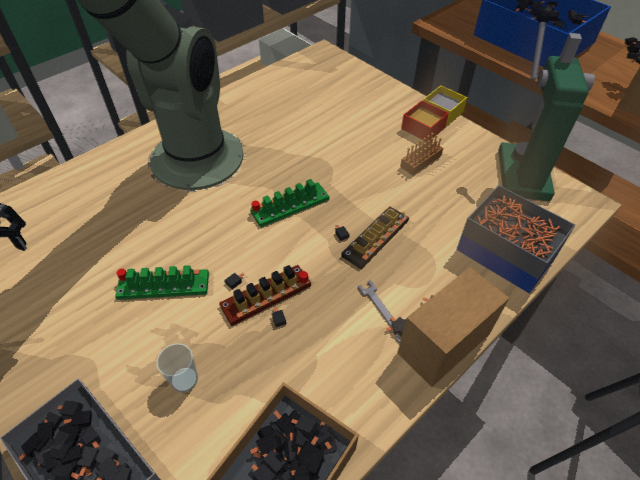

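The finished bar is at about (390,258) in the top picture, with its cap at (352,244). In the scene picture it is at about (265,293), with the cap at (303,277). Next I measure the cap, the base and the brushes.

```bash
cat > h.py <<'E'
import numpy as np, cv2
from workcell import calibration
def ray(n,uv):
    c=calibration(n);K=c["camera_matrix"];T=c["T"]
    d=T[:3,:3]@np.linalg.inv(K)@np.array([uv[0],uv[1],1.]);return T[:3,3],d
def onz(n,uv,z):
    o,d=ray(n,uv);return o+d*(z-o[2])/d[2]
def proj(n,p):
    c=calibration(n);q=np.linalg.inv(c["T"])@np.append(p,1);u=c["camera_matrix"]@q[:3];return u[:2]/u[2]
def tri(a,b):
    (o1,d1),(o2,d2)=ray("top",a),ray("scene",b)
    A=np.stack([d1,-d2],1);t=np.linalg.lstsq(A,o2-o1,rcond=None)[0]
    p,q=o1+d1*t[0],o2+d2*t[1];return (p+q)/2,np.linalg.norm(p-q)
E
python3 - <<'E'
from h import *
B={"top":(335,225,105,65),"scene":(210,255,110,75)}; cap={}
for n,(x,y,w,h) in B.items():
    im=cv2.imread(f"pics/{n}0.png")[y:y+h,x:x+w]
    hsv=cv2.cvtColor(im,cv2.COLOR_BGR2HSV)
    H,S,V=cv2.split(hsv)
    red=(((H<6)|(H>172))&(S>190)&(V>120)).astype(np.uint8)
    k,l,st,ce=cv2.connectedComponentsWithStats(red)
    i=1+st[1:,4].argmax(); cap[n]=ce[i]+[x,y]; print(n,"cap",cap[n],st[i], onz(n,cap[n],.042))
    base=(((H<9)|(H>170))&(S>110)).astype(np.uint8)
    base=cv2.morphologyEx(base,cv2.MORPH_CLOSE,np.ones((9,9)))
    c=max(cv2.findContours(base,0,2)[0],key=cv2.contourArea)
    r=cv2.minAreaRect(c); bx=cv2.boxPoints(r)+[x,y]
    P=np.array([onz(n,p,.016) for p in bx]); print("base",P.round(4).tolist(),P.mean(0).round(4),[np.linalg.norm(P[i]-P[i-1]).round(4) for i in range(4)])
    big=cv2.resize(im,None,fx=6,fy=6,interpolation=cv2.INTER_CUBIC)
    cv2.drawContours(big,[((bx-[x,y])*6).astype(int)],-1,(255,255,0),1)
    cv2.imwrite(f"pics/{n}1.png",big)
print(tri(cap["top"],cap["scene"]))
a,b=[cv2.imread(f"pics/{n}1.png") for n in B]
w=max(a.shape[1],b.shape[1]); f=lambda m:cv2.copyMakeBorder(m,0,0,0,w-m.shape[1],0)
o=np.vstack([f(a),f(b)]); s=600/o.shape[0]; cv2.imwrite("pics/both1.png",cv2.resize(o,None,fx=s,fy=s,interpolation=cv2.INTER_AREA)); print(s,o.shape)
E
```

```text
Traceback (most recent call last):
ValueError: attempt to get argmax of an empty sequence
```

```bash
python3 - <<'E'
from h import *
print(cv2.cvtColor(cv2.imread("pics/top0.png"),cv2.COLOR_BGR2HSV)[[244,240,246,262,255,275],[352,350,354,432,347,400]])
print(cv2.cvtColor(cv2.imread("pics/scene0.png"),cv2.COLOR_BGR2HSV)[[277,283,310,308],[303,303,235,260]])
B={"top":(335,225,105,65),"scene":(210,255,110,75)}
for n,(x,y,w,h) in B.items():
    im=cv2.imread(f"pics/{n}0.png")[y:y+h,x:x+w]
    cv2.imwrite(f"pics/{n}1.png",cv2.resize(im,None,fx=7,fy=7,interpolation=cv2.INTER_CUBIC))
E
```

```text
[[  3 229 106]
 [  5 212  84]
 [  3 231 105]
 [ 16 143  64]
 [  8 202  58]
 [ 20 125 108]]
[[  1 221 159]
 [  6 193  82]
 [  1 194  54]
 [  5 192  53]]
```

View pics/top1.png

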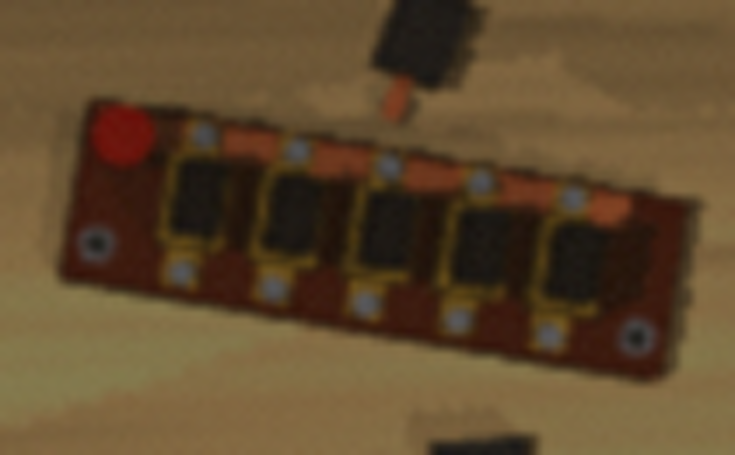

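View pics/scene1.png

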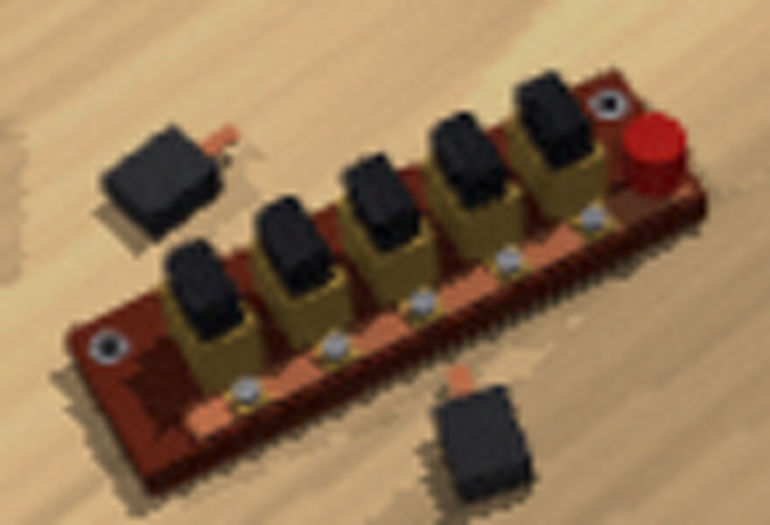

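```bash
python3 - <<'E'
from h import *
O={"top":(335,225),"scene":(210,255)}
cv=lambda n,p:(np.array(p)+.5)/7-.5+O[n]
pt=lambda n,p,z:onz(n,cv(n,p),z)[:2]
c=[pt("top",p,.016) for p in[(90,100),(62,278),(665,380),(700,200)]]
c=np.array(c);print("corners",c.round(4).tolist(),"centre",c.mean(0),"len",np.linalg.norm(c[0]-c[3]),np.linalg.norm(c[1]-c[2]),"wid",np.linalg.norm(c[0]-c[1]),np.linalg.norm(c[2]-c[3]))
y=(c[0]+c[1]-c[2]-c[3]);print("yaw of bar y dir deg",np.degrees(np.arctan2(y[1],y[0])))
c2=np.array([pt("scene",p,.016) for p in[(700,195),(617,70),(75,335),(150,470)]]);y=c2[0]+c2[1]-c2[2]-c2[3]
print("scene corners",c2.round(4).tolist(),c2.mean(0),np.degrees(np.arctan2(y[1],y[0])),np.linalg.norm(c2[0]-c2[3]),np.linalg.norm(c2[0]-c2[1]))
print("cap",pt("top",(123,135),.042),pt("scene",(655,135),.042))
a=np.array([pt("top",p,.06) for p in[(202,200),(293,214),(387,232),(481,248),(575,263)]])
b=np.array([pt("scene",p,.06) for p in[(555,106),(470,147),(384,190),(297,232),(206,276)]])
print("brush top\n",a.round(4),"\nscene\n",b.round(4))
for q in(a,b): y=q[0]-q[4];print(q.mean(0),np.degrees(np.arctan2(y[1],y[0])),np.linalg.norm(y))
# automatic: dark blobs in top view
im=cv2.imread("pics/top0.png")[225:290,335:440]; big=cv2.resize(im,None,fx=7,fy=7,interpolation=cv2.INTER_CUBIC)
h=cv2.cvtColor(big,cv2.COLOR_BGR2HSV); m=((h[...,2]<45)&(h[...,1]<120)).astype(np.uint8); m=cv2.morphologyEx(m,cv2.MORPH_OPEN,np.ones((15,15)))
k,l,st,ce=cv2.connectedComponentsWithStats(m)
d=[]
for i in range(1,k):
    if st[i,4]>1500: print(ce[i].round(),st[i],pt("top",ce[i],.057))
E
```

```text
corners [[0.5717, -0.0612], [0.5105, -0.0496], [0.4701, -0.2552], [0.5317, -0.2701]] centre [ 0.52097478 -0.15902551] len 0.21272851282642824 0.20956764955653434 wid 0.062330278284502556 0.06334781400423845
yaw of bar y dir deg 79.01732335840622
scene corners [[0.5715, -0.0621], [0.513, -0.048], [0.4738, -0.2495], [0.5312, -0.2615]] [ 0.52238105 -0.15526564] 78.79717455774487 0.20348263925207935 0.06010447364478557
cap [ 0.55664939 -0.07044124] [ 0.55684585 -0.06866219]
brush top
 [[ 0.5323 -0.0949]
 [ 0.5269 -0.1251]
 [ 0.52   -0.1563]
 [ 0.5139 -0.1874]
 [ 0.508  -0.2186]] 
scene
 [[ 0.5357 -0.0933]
 [ 0.5294 -0.1244]
 [ 0.5237 -0.1556]
 [ 0.5175 -0.1863]
 [ 0.5112 -0.2177]]
[ 0.520225   -0.15646887] 78.8820873836639 0.1260121782255718
[ 0.52349011 -0.15547271] 78.86359899563404 0.12677827599055305
[424.  37.] [ 380    0   88   83 5523] [ 0.5855854  -0.17157743]
[199. 198.] [ 178  164   44   68 2456] [ 0.53337208 -0.09433832]
[294. 214.] [ 272  180   44   69 2580] [ 0.52706534 -0.12570438]
[388. 230.] [ 365  196   46   69 2687] [ 0.52090635 -0.15696775]
[482. 246.] [ 458  213   49   67 2804] [ 0.5148342  -0.18827506]
[577. 261.] [ 554  228   47   70 2769] [ 0.50873541 -0.21967628]
```

The two views agree: the bar's middle is at about (0.5215, -0.1565) and its y axis points at 78.9°. The brush spacing, the cap offset and the base size all match the values given. I'll travel high with the jaws shut and keep the tool's x axis along the row.

>>> move_arm:
  jaw: [255,255,255,255,255,255,255,255,255,255]
  dp:
    - [0.0545,-0.0378,0]
    - [0.0545,-0.0378,0]
    - [0.0545,-0.0378,0]
    - [0.0545,-0.0378,0]
    - [0.0545,-0.0378,0]
    - [0.0545,-0.0378,0]
    - [0.0545,-0.0378,0]
    - [0.0545,-0.0378,0]
    - [0.0545,-0.0378,0]
    - [0.0545,-0.0378,0]
  rotation:
    - [0,0,0]
    - [0,0,0]
    - [0,0,0]
    - [0,0,0]
    - [0,0,0]
    - [0,0,0]
    - [0,0,0]
    - [0,0,0]
    - [0,0,0]
    - [0,0,0]
  squeeze: 20

```text
clock: 1.35
position: [0.5347, -0.0924, 0.2312]
tool_rot: [-3.141, 0.0, 0.463]
force: [1.1, -1.3, 0.0]
grip_width: -0.0001
```

>>> move_arm:
  jaw: [255,255,255,255,255,255,255,255,255]
  dp:
    - [0,0,0]
    - [0,0,0]
    - [0,0,0]
    - [0,0,0]
    - [0,0,0]
    - [0,0,0]
    - [0,0,0]
    - [0,0,0]
    - [0,0,0]
  rotation:
    - [0,0,-0.0485]
    - [0,0,-0.0485]
    - [0,0,-0.0485]
    - [0,0,-0.0485]
    - [0,0,-0.0485]
    - [0,0,-0.0485]
    - [0,0,0]
    - [0,0,0]
    - [0,0,0]

```text
clock: 2.48
position: [0.5341, -0.094, 0.2313]
tool_rot: [-3.141, 0.0, 1.375]
force: [-0.8, 0.0, -0.4]
grip_width: -0.0003
```

>>> move_arm:
  jaw: [255,255,255,255,255,255,255]
  dp:
    - [0,0,0.04]
    - [0,0,0.04]
    - [0,0,0.04]
    - [0,0,0.04]
    - [0,0,0.033]
    - [0,0,0]
    - [0,0,0]
  rotation:
    - [0,0,0]
    - [0,0,0]
    - [0,0,0]
    - [0,0,0]
    - [0,0,0]
    - [0,0,0]
    - [0,0,0]

```text
clock: 3.35
position: [0.5347, -0.094, 0.0778]
tool_rot: [3.141, -0.0, 1.377]
force: [0.5, 0.9, 1.1]
grip_width: -0.0004
```

```bash
python3 - <<'E'
from workcell import bot, grab_frame
import cv2
s=bot.observe();print(s["position"],s["force"],s["tool_rot"])
for n,(x,y,w,h) in {"top":(325,205,125,95),"scene":(200,200,130,130)}.items():
    f=grab_frame(n);cv2.imwrite(f"pics/{n}2raw.png",f)
    cv2.imwrite(f"pics/{n}2.png",cv2.resize(f[y:y+h,x:x+w],None,fx=4.5,fy=4.5,interpolation=cv2.INTER_CUBIC))
E
```

```text
[ 0.53466391 -0.09395865  0.07782306] [0.46774379 0.89696242 1.14482991] [ 3.14069993e+00 -6.45544087e-05  1.37650496e+00]
```

View pics/scene2.png

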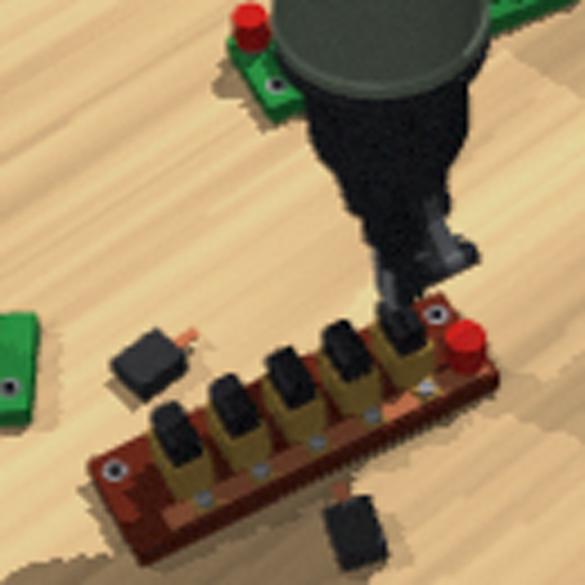

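The scene picture shows the shut fingertips at crop (392,305), right above brush 1, whose top is at (400,318). The neighbouring brushes and the cap are clear. Next I go down to just above the brush.

>>> move_arm:
  jaw: [255,255,255,255,255]
  dp:
    - [0,0,0.009]
    - [0,0,0.009]
    - [0,0,0]
    - [0,0,0]
    - [0,0,0]
  rotation:
    - [0,0,0]
    - [0,0,0]
    - [0,0,0]
    - [0,0,0]
    - [0,0,0]

```text
clock: 4.08
position: [0.5343, -0.094, 0.0626]
tool_rot: [3.141, -0.0, 1.377]
force: [0.9, 0.1, 0.3]
grip_width: 0.0002
```

>>> move_arm:
  jaw: [255,255,255,255,255,255]
  dp:
    - [0,0,0.003]
    - [0,0,0.0025]
    - [0,0,0]
    - [0,0,0]
    - [0,0,0]
    - [0,0,0]
  rotation:
    - [0,0,0]
    - [0,0,0]
    - [0,0,0]
    - [0,0,0]
    - [0,0,0]
    - [0,0,0]

```text
clock: 4.82
position: [0.5343, -0.094, 0.0582]
tool_rot: [3.141, -0.0, 1.377]
force: [0.8, -0.9, 4.0]
grip_width: -0.0001
```

>>> move_arm:
  jaw: [255,255,255,255,255]
  dp:
    - [0,0,0.002]
    - [0,0,0.002]
    - [0,0,0]
    - [0,0,0]
    - [0,0,0]
  rotation:
    - [0,0,0]
    - [0,0,0]
    - [0,0,0]
    - [0,0,0]
    - [0,0,0]

```text
clock: 5.45
position: [0.5343, -0.094, 0.055]
tool_rot: [3.141, -0.0, 1.377]
force: [1.9, -1.5, 4.1]
grip_width: -0.0001
```

>>> move_arm:
  jaw: [255,255,255,255,255,255,255,255,255,255]
  dp:
    - [0,0,-0.004]
    - [0,0,-0.0065]
    - [0,0,0]
    - [-0.01,0,0]
    - [-0.01,0,0]
    - [-0.01,0,0]
    - [-0.01,0,0]
    - [0,0,0]
    - [0,0,0]
    - [0,0,0]
  rotation:
    - [0,0,0]
    - [0,0,0]
    - [0,0,0]
    - [0,0,0]
    - [0,0,0]
    - [0,0,0]
    - [0,0,0]
    - [0,0,0]
    - [0,0,0]
    - [0,0,0]

```text
clock: 6.7
position: [0.5281, -0.1251, 0.0633]
tool_rot: [-3.142, -0.0, 1.377]
force: [0.1, -0.4, -0.0]
grip_width: 0.0001
```

```bash
python3 - <<'E'
from workcell import bot, grab_frame
import cv2
s=bot.observe();print(s["position"],s["force"])
x,y,w,h=200,200,130,130
f=grab_frame("scene");cv2.imwrite("pics/scene3.png",cv2.resize(f[y:y+h,x:x+w],None,fx=4.5,fy=4.5,interpolation=cv2.INTER_CUBIC))
E
```

```text
[ 0.52806326 -0.12507138  0.06329787] [ 0.05387197 -0.44389875 -0.02497758]
```

View pics/scene3.png

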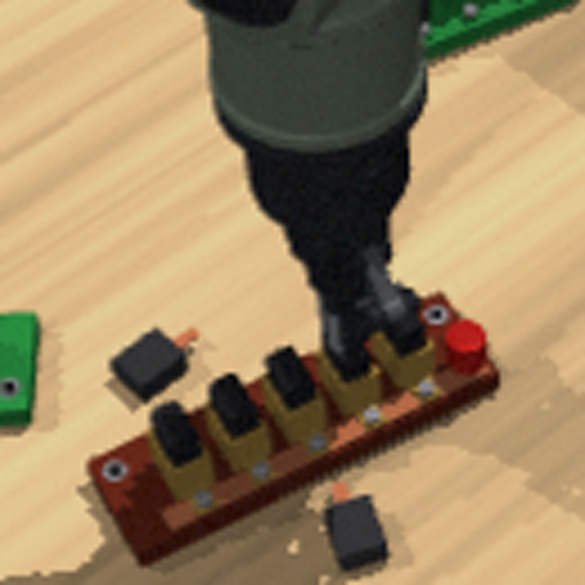

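The fingertips are over brush 2 (crop 345,345), the bar hasn't moved and brush 1 is back up. I repeat the same dip and hop.

>>> move_arm:
  jaw: [255,255,255,255,255,255,255]
  dp:
    - [0,0,0.004]
    - [0,0,0.0025]
    - [0,0,0.002]
    - [0,0,0.002]
    - [0,0,0]
    - [0,0,0]
    - [0,0,0]
  rotation:
    - [0,0,0]
    - [0,0,0]
    - [0,0,0]
    - [0,0,0]
    - [0,0,0]
    - [0,0,0]
    - [0,0,0]

```text
clock: 7.62
position: [0.5281, -0.1253, 0.055]
tool_rot: [3.141, -0.0, 1.377]
force: [1.4, 2.2, 4.8]
grip_width: 0.0
```

>>> move_arm:
  jaw: [255,255,255,255,255,255,255,255,255,255]
  dp:
    - [0,0,-0.004]
    - [0,0,-0.0065]
    - [0,0,0]
    - [-0.01,0,0]
    - [-0.01,0,0]
    - [-0.01,0,0]
    - [-0.01,0,0]
    - [0,0,0]
    - [0,0,0]
    - [0,0,0]
  rotation:
    - [0,0,0]
    - [0,0,0]
    - [0,0,0]
    - [0,0,0]
    - [0,0,0]
    - [0,0,0]
    - [0,0,0]
    - [0,0,0]
    - [0,0,0]
    - [0,0,0]

```text
clock: 8.88
position: [0.5219, -0.1565, 0.0633]
tool_rot: [3.142, -0.0, 1.377]
force: [0.2, 0.2, 0.3]
grip_width: -0.0001
```

>>> move_arm:
  jaw: [255,255,255,255,255,255,255]
  dp:
    - [0,0,0.004]
    - [0,0,0.0025]
    - [0,0,0.002]
    - [0,0,0.002]
    - [0,0,0]
    - [0,0,0]
    - [0,0,0]
  rotation:
    - [0,0,0]
    - [0,0,0]
    - [0,0,0]
    - [0,0,0]
    - [0,0,0]
    - [0,0,0]
    - [0,0,0]

```text
clock: 9.75
position: [0.522, -0.1567, 0.055]
tool_rot: [3.141, -0.0, 1.377]
force: [0.9, 2.6, 4.2]
grip_width: -0.0002
```

>>> move_arm:
  jaw: [255,255,255,255,255,255,255,255,255,255]
  dp:
    - [0,0,-0.004]
    - [0,0,-0.0065]
    - [0,0,0]
    - [-0.01,0,0]
    - [-0.01,0,0]
    - [-0.01,0,0]
    - [-0.01,0,0]
    - [0,0,0]
    - [0,0,0]
    - [0,0,0]
  rotation:
    - [0,0,0]
    - [0,0,0]
    - [0,0,0]
    - [0,0,0]
    - [0,0,0]
    - [0,0,0]
    - [0,0,0]
    - [0,0,0]
    - [0,0,0]
    - [0,0,0]

```text
clock: 11.0
position: [0.5157, -0.1879, 0.0633]
tool_rot: [-3.142, -0.0, 1.377]
force: [0.2, 1.2, -0.9]
grip_width: -0.0002
```

>>> move_arm:
  jaw: [255,255,255,255,255,255,255]
  dp:
    - [0,0,0.004]
    - [0,0,0.0025]
    - [0,0,0.002]
    - [0,0,0.002]
    - [0,0,0]
    - [0,0,0]
    - [0,0,0]
  rotation:
    - [0,0,0]
    - [0,0,0]
    - [0,0,0]
    - [0,0,0]
    - [0,0,0]
    - [0,0,0]
    - [0,0,0]

```text
clock: 11.88
position: [0.5158, -0.1881, 0.055]
tool_rot: [3.141, -0.0, 1.377]
force: [1.4, 2.9, 4.3]
grip_width: 0.0005
```

>>> move_arm:
  jaw: [255,255,255,255,255,255,255,255,255,255]
  dp:
    - [0,0,-0.004]
    - [0,0,-0.0065]
    - [0,0,0]
    - [-0.01,0,0]
    - [-0.01,0,0]
    - [-0.01,0,0]
    - [-0.01,0,0]
    - [0,0,0]
    - [0,0,0]
    - [0,0,0]
  rotation:
    - [0,0,0]
    - [0,0,0]
    - [0,0,0]
    - [0,0,0]
    - [0,0,0]
    - [0,0,0]
    - [0,0,0]
    - [0,0,0]
    - [0,0,0]
    - [0,0,0]

```text
clock: 13.12
position: [0.5096, -0.2193, 0.0633]
tool_rot: [3.142, -0.0, 1.377]
force: [0.2, 0.3, 0.7]
grip_width: 0.0002
```

>>> move_arm:
  jaw: [255,255,255,255,255,255,255]
  dp:
    - [0,0,0.004]
    - [0,0,0.0025]
    - [0,0,0.002]
    - [0,0,0.002]
    - [0,0,0]
    - [0,0,0]
    - [0,0,0]
  rotation:
    - [0,0,0]
    - [0,0,0]
    - [0,0,0]
    - [0,0,0]
    - [0,0,0]
    - [0,0,0]
    - [0,0,0]

```text
clock: 14.0
position: [0.5097, -0.2195, 0.055]
tool_rot: [3.141, -0.0, 1.377]
force: [1.0, 2.6, 4.6]
grip_width: 0.0
```

```bash
python3 - <<'E'
from workcell import bot, grab_frame
import cv2
s=bot.observe();print(s["position"],s["force"])
x,y,w,h=200,200,130,130
f=grab_frame("scene");cv2.imwrite("pics/scene4.png",cv2.resize(f[y:y+h,x:x+w],None,fx=4.5,fy=4.5,interpolation=cv2.INTER_CUBIC))
E
```

```text
[ 0.50967527 -0.21948022  0.05500008] [0.96528418 2.63064496 4.63326039]
```

View pics/scene4.png

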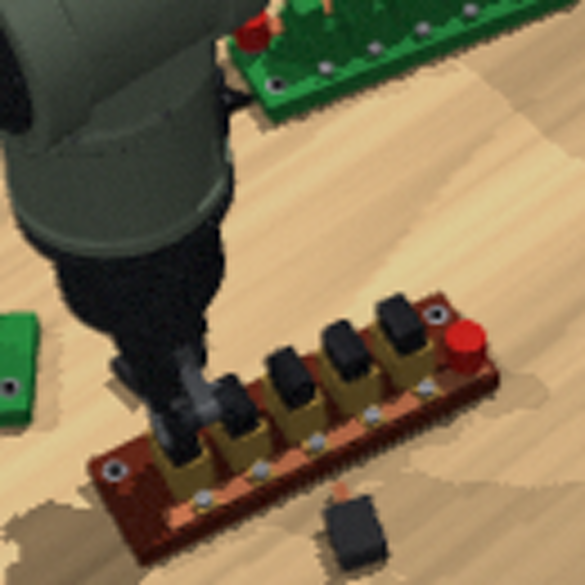

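The picture shows brush 5 dipped (crop 180,440). Brushes 1 to 4 are up and the bar hasn't moved. I lift off straight up.

>>> move_arm:
  jaw: [255,255,255,255,255,255,255,255,255]
  dp:
    - [0,0,-0.004]
    - [0,0,-0.0065]
    - [0,0,0]
    - [0,0,-0.03]
    - [0,0,-0.05]
    - [0,0,-0.05]
    - [0,0,-0.04]
    - [0,0,0]
    - [0,0,0]
  rotation:
    - [0,0,0]
    - [0,0,0]
    - [0,0,0]
    - [0,0,0]
    - [0,0,0]
    - [0,0,0]
    - [0,0,0]
    - [0,0,0]
    - [0,0,0]

```text
clock: 15.18
position: [0.509, -0.2197, 0.1987]
tool_rot: [-3.141, 0.0, 1.377]
force: [-0.5, -0.3, -0.3]
grip_width: -0.0002
```

```bash
python3 - <<'E'
from workcell import bot, grab_frame
import cv2, numpy as np
s=bot.observe();print(s["position"],s["force"],s["clock"])
f=grab_frame("scene");a=cv2.imread("pics/scene0.png")
c=lambda m:cv2.resize(m[225:335,190:330],None,fx=2.8,fy=2.8,interpolation=cv2.INTER_CUBIC)
cv2.imwrite("pics/scene5.png",np.hstack([c(a),c(f)]))
E
```

```text
[ 0.50897478 -0.21974453  0.19866792] [-0.53132178 -0.34045541 -0.30103996] 15.175
```

View pics/scene5.png

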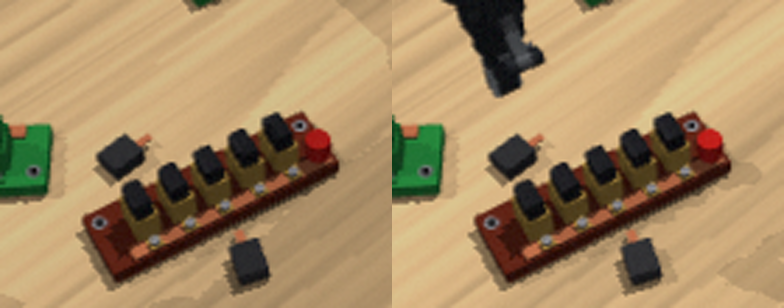

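The before and after pictures match: the bar, its five raised brushes and the loose brushes are all where they were. The gripper is clear above.

```bash
python3 -c "
from workcell import workorder
print(workorder.job_done())"
```

```text
the job is handed in; nothing more can be done
None
```

I dipped all five brushes one at a time, in order from the red-cap end, and handed the job in at about 15 s of the 40 s limit.

- **Dips:** the fingers stayed shut and went down to a measured z of 0.055 m on each brush, about 5 mm against the spring. The vertical force read 4.1 to 4.8 N, against about 4.8 N expected, with roughly 1 N of noise in the readings.
- **Between brushes:** the tips crossed at a measured 63 mm above the bench, about 3 mm above the brush tops.
- **After lift-off:** the last before-and-after picture shows all five brushes back up, and the bar and the two loose brushes beside it where they were. The force was back to about zero, with the gripper clear at z = 0.20 m. That picture was a close crop, so I did not check the other things on the bench again.
- **Disagreements:** the two cameras differed by up to about 3 mm on the brush centres, so I aimed between them. Side forces of up to about 3 N showed during the dips, but the pictures show no shift of the bar.

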